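# Put the plane away in a drawer with a push-push catch

### The job

Put the block plane away, upright, in the open drawer of the low plywood drawer box, then push the drawer fully home so that it stays shut when you let go. A push-push catch hidden behind the drawer may be either in or out at the start, and every full push flips it: a hard push may hold the drawer or kick it back out, so feel with a light push where the spring begins, and click it again if the drawer comes back. Leave the other things on the bench where they are.

Things in the scene. Friction and masses are not known exactly. Their poses are not given: they have to be found in the camera images.
- plane_mid (a point): block plane: low grey metal hand plane with wooden cap and knob, 150 mm long (its y), 45 mm wide (its x), 52 mm high, about 0.6 kg, standing on its sole; this point is its centre, 26 mm above the sole. Its flat metal sides, 45 mm apart, reach from the sole up to 26 mm above it: pinch it across them, fingertips low. Above them it is 36 mm wide.
- cabinet: low plywood drawer box, fixed to the bench: 122 mm deep (x), 206 mm wide (y), 86 mm high; its top board covers the rear 92 mm only; +x points to its back, z up; origin on its underside on the middle line, 70 mm behind its open front and 52 mm before its back
- drawer_in (a point): centre of the drawer's inner floor, 18 mm above the bench, axes as the box's; moves with the drawer. The tray is 100 mm long (x) by 172 mm wide (y) inside; its side and back walls rise 36 mm above this floor, its front panel 42 mm. The plane fits lying along y, and passes under the box's top (58 mm above this floor).
- front_mid (a point): centre of the outer face of the drawer's front panel (plain light wood, 206 mm wide, 50 mm high, from 10 to 60 mm above the bench); it moves with the drawer; +x points into the box, which is the push direction
- drawer (a joint): how far the drawer is out, m: 0.08 to 0.1 at the start; 0 = fully home (front panel 8 mm ahead of the box); inner stop at -0.007. It slides freely with about 1.5 to 2 N and stays where it is left, but for the catch.
- catch (a point): hidden push-push spring plunger at the back inside the box (this point: its end when caught). Caught, it ends where the drawer is home and resists only from there on. Out, it meets the drawer at about 0.02 and resists with 2.5 to 4.5 N. Pushed to the inner stop (about 8 N in all) and let go it flips: out becomes caught (drawer stays at 0 to 0.005), caught springs out (drawer thrown to about 0.02 to 0.035).
- tape_measure: bystander: grey tape measure, 36x76x70 mm, origin under its centre
- offcut_4: bystander: flat wood offcut, 60x90x18 mm, origin under its centre
- screwdriver_1: bystander: red-handled screwdriver, 208 mm long, origin under its centre

How it is judged:
By the outcome, as a careful person would: the job done as asked, in the order asked, and still so for the second after the job is handed in, with the robot touching nothing.
It also fails if it takes over 56 s, if anything falls off the work surface, if the arm or the gripper's body presses on something with over 40 N, if the wrist force passes 120 N, or if a joint passes its speed limit or range.

### The arm

A 6-joint arm with a two-finger parallel gripper is mounted at the origin on a cart in front of the work surface, level with it; the furniture and walls round the work are solid. World frame = base frame: x ahead of the robot, y to its left, z up, the work surface at z = 0. Lengths are in m, angles in degrees, forces in N, time in s.
With the tool pointing down it reaches from about 0.3 to 0.75 m from the base axis. Payload 8.5 kg.
Tool frame: the origin (TCP) lies between the finger pads; the fingertips stand 19 mm ahead of it and the grasp point (between the pads) is the TCP; z points along the fingers, y is the line along which they close (so a half turn about z gives the same grasp; the last joint's range is limited). The gripper opens to 85 mm and grips with 20 to 120 N. Pads are 22 mm wide; open, the fingers measure 114 mm over their backs; the gripper's body (76 mm by 85 mm) begins 54 mm behind the grasp point. The pads swing forward as they close: fully open they stand 13 mm farther back than shut.
Start: joints at [59.628, 21.807, 74.336, -0, 83.858, -12.336], TCP at [0.17, 0.523, 0.211] pointing down, gripper open.
Joint ranges: [-178.18, 178.18], [-50.72, 133.34], [12.68, 142.11], [-81.47, 261.47], [9.98, 163.14], [-165.26, 165.26]. Speed limits (degrees/s): [136.94, 136.94, 180, 180, 180, 180].

### API

Orientations are given as a 3x3 rotation matrix whose columns are the frame's x, y, z axes.
In Python, from rig import env, optics gives the robot as it stands.
- The arm moves only by the tool arm_command, never from a script. Its argument "commands" is one flat list of numbers, 7 for each row, row after row: the closure, from -1 (fully open) to 1 (shut), so that 0 is half open, then the shift along the tool's x, y, z as a fraction of full scale, then the turn, a rotation vector about the tool's x, y, z as a fraction of full scale. A call has 1 to 12 rows; each row is the pose to reach, as a shift and turn from the pose commanded when the call began, along the tool's axes at that moment; what a row does not reach only later rows make up. Full scale, the value 1, is 500 mm for a shift and 120 degrees for a turn. A row lasts 1/12 s, in which the tool goes at most 41.7 mm and 7.16 degrees, less where a joint would pass 70% of its speed; a pose out of reach is approached as far as the arm can. A call with a number of a shift or a turn outside -1 to 1 is refused whole. A call with a gripper value outside its range is refused whole. The fingers move at their own pace and stop on an object; "newtons" is the grip in N (left out, the last holds). Time passes only in rows, so rows that repeat a pose let the fingers close. It gives the time, the measured TCP pose, the force, the opening and the grip force at its end, in the units of the state.
- env.observe(): the state, without advancing time (a new reading comes with each control period).
- optics.get_image(name): name is "scene" or "top" or "wrist"; returns a dict with "image" (400x640x3 uint8, red, green, blue), "intrinsics" (3x3 intrinsics, pixels), "origin" and "orientation" of the camera in the world; the wrist camera has in their place "tool_from_camera" (4x4, takes a point from camera to tool coordinates, whose origin is the TCP and whose axes are the flange's). Camera axes: x right, y down, z forward; pixel columns grow to the right and rows downward; lengths in m; the calibration is good to about 2 mm. A picture is of the moment at which its call begins: read the wrist's pose just before it. There is no depth.
- env.close_job(): hands the job in; it is judged then, once.
The state is a dict: "time_s": time; "q": joint angles; "qvel": joint speeds; "joint_efforts": joint torques, N m; "position": TCP position; "tool_rot": TCP orientation; "ft_force": force on the tool from outside, world axes, zero at the start; "wrist_torque": the same for the moment, N m; "grip_width": finger opening in m; "gripper_force": force on a finger pad.
Only numpy, scipy, OpenCV 4.12 (cv2) and the standard library are available. Lean on these libraries where they do the work, as an engineer would, in place of code of your own. Each camera call takes 0.05 s, during which the arm holds its last target. There are 200 camera calls.

## Working session

There is one attempt and no reset: what is moved stays moved. The work goes in short steps, Python scripts to look and compute and a tool call to move; the robot and the scene stay as the last step left them, time stands still between calls to the robot, and variables do not carry over. Pictures are saved under pics/ and viewed, at most 10 in all, crops included, and the job is handed in when it is done.

Besides the shell and the picture viewer there is one more tool, called after "Request:" as name(argument=value, ...) on one line, values as JSON. arm_command: Moves the arm, as the interface text tells. Shift numbers are shares of 500 mm and turn numbers shares of 120 degrees, none past 1 either way. Its arguments: {"type":"object","properties":{"commands":{"type":"array","items":{"type":"number"}},"newtons":{"type":"number"}},"required":["commands"]}

```bash
mkdir -p pics
cat > h.py <<'E'
from rig import env, optics
import numpy as np, cv2, json
def snap(n,f):
    s=env.observe(); d=optics.get_image(n)
    cv2.imwrite('pics/'+f+'.png',d['image'][:,:,::-1])
    K=np.array(d['intrinsics'])
    if n=='wrist':
        T=np.array(d['tool_from_camera']);R=np.array(s['tool_rot'])
        o=np.array(s['position'])+R@T[:3,3];Q=R@T[:3,:3]
    else: o=np.array(d['origin']);Q=np.array(d['orientation'])
    json.dump([K.tolist(),o.tolist(),Q.tolist()],open('pics/'+f+'.json','w'))
def w(f,u,v,z):
    K,o,Q=map(np.array,json.load(open('pics/'+f+'.json')))
    r=Q@np.linalg.inv(K)@[u,v,1]; return o+r*(z-o[2])/r[2]
def px(f,p):
    K,o,Q=map(np.array,json.load(open('pics/'+f+'.json')))
    c=K@(Q.T@(np.array(p)-o)); return c[:2]/c[2]
E
python3 - <<'E'
from h import *
snap('top','top1');snap('scene','scene1')
s=env.observe();print(s)
E
```

```text
{'time_s': 0.1, 'q': array([ 5.96292701e+01,  2.18365888e+01,  7.43779324e+01, -1.13544792e-03,
        8.38594373e+01, -1.23359030e+01]), 'qvel': array([-0.09195257, -0.10136866, -0.05139463,  0.03642008,  0.0831256 ,
        0.02968733]), 'joint_efforts': array([ 5.41272660e-03, -4.49214184e+01, -2.31660175e+01, -3.68427004e-05,
        3.64701889e-03,  2.00114238e-05]), 'position': array([0.17013743, 0.52272144, 0.21019321]), 'tool_rot': array([[-9.50869085e-01,  3.09592601e-01, -6.35629108e-04],
       [ 3.09593147e-01,  9.50868456e-01, -1.12364403e-03],
       [ 2.56527789e-04, -1.26522479e-03, -9.99999167e-01]]), 'ft_force': array([ 0.29630413,  0.08035225, -0.02565734]), 'wrist_torque': array([ 0.0269989 , -0.02664672, -0.06264461]), 'gripper_force': 0.0, 'grip_width': 0.08545173421918535}
```

View pics/top1.png

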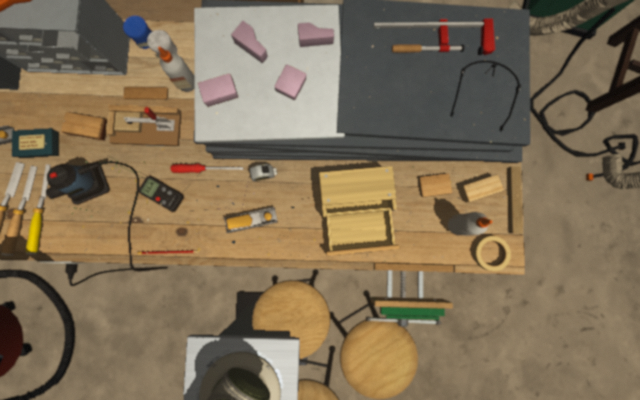

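View pics/scene1.png

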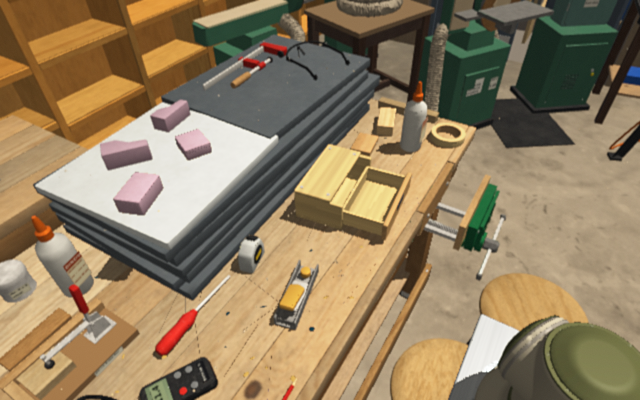

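The top view shows the plane at about (251,219), the box at (357,190) with its drawer open toward the image bottom, and the tape at (262,171). The stack behind the box is solid. Next I'll enlarge a crop.

Run:
```python
from h import *
i=cv2.imread('pics/top1.png')[150:270,215:415]
cv2.imwrite('pics/c1.png',cv2.resize(i,None,fx=4,fy=4,interpolation=cv2.INTER_CUBIC))
for n,u,v,z in [('planeA',228,222,.026),('planeB',276,214,.026),('boxBL',319,167,.086),('boxBR',392,167,.086),('frL',328,253,.06),('frR',395,247,.06),('tape',262,171,.07)]: print(n,w('top1',u,v,z).round(3))
print(json.load(open('pics/top1.json')))
```

```text
planeA [0.475 0.056 0.026]
planeB [ 0.503 -0.081  0.026]
boxBL [ 0.633 -0.2    0.086]
boxBR [ 0.64  -0.403  0.086]
frL [ 0.397 -0.233  0.06 ]
frR [ 0.419 -0.419  0.06 ]
tape [ 0.619 -0.041  0.07 ]
[[[367.92687803449314, 0.0, 322.0037544178058], [0.0, 367.92687803449314, 199.93516220038043], [0.0, 0.0, 1.0]], [0.43164429259722686, -0.1918267562543793, 1.0898890925852176], [[0.03064410644872034, -0.9935919739321606, 0.10879305160510894], [-0.9992712142408193, -0.03293251189232186, -0.019300001298979637], [0.022759154853333664, -0.10812233348413493, -0.9938770456511749]]]
```

View pics/c1.png

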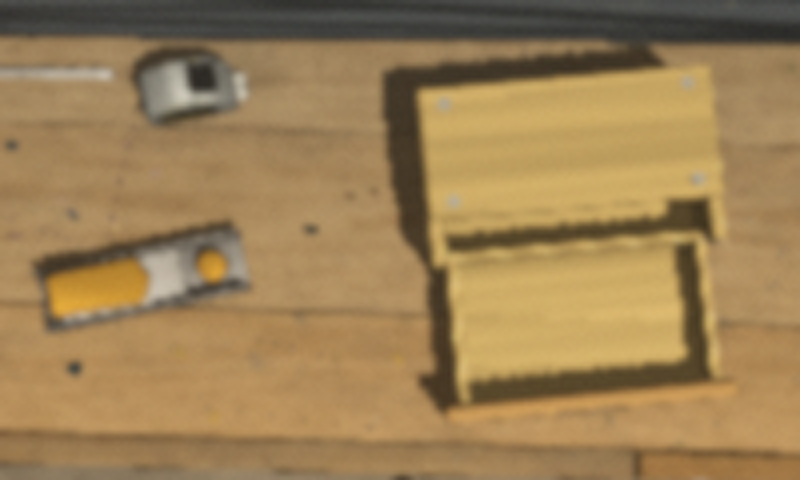

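Run:
```python
from h import *
g=lambda u,v,z:w('top1',215+(u+.5)/4-.5,150+(v+.5)/4-.5,z)
P=dict(pl=[(35,265,.026),(235,222,.026),(250,285,.026),(48,330,.026)],box=[(418,88,.086),(710,66,.086)],fr=[(450,418,.06),(735,386,.06)],back=[(447,255,.054),(706,235,.054)])
for k,v in P.items():
    a=np.array([g(*q) for q in v]);print(k,a.round(4).tolist(),a.mean(0).round(4))
    for j in range(len(a)-1):
        d=a[j+1]-a[j];print('  ',np.linalg.norm(d).round(4),np.degrees(np.arctan2(d[1],d[0])).round(1))
```

```text
pl [[0.4926, 0.0699, 0.026], [0.5283, -0.0722, 0.026], [0.4831, -0.085, 0.026], [0.4463, 0.0579, 0.026]] [ 0.4876 -0.0073  0.026 ]
   0.1465 -75.9
   0.047 -164.2
   0.1475 104.4
box [[0.6201, -0.2009, 0.086], [0.6427, -0.4037, 0.086]] [ 0.6314 -0.3023  0.086 ]
   0.204 -83.6
fr [[0.3938, -0.2307, 0.06], [0.4218, -0.4289, 0.06]] [ 0.4078 -0.3298  0.06  ]
   0.2003 -82.0
back [[0.5073, -0.2254, 0.054], [0.5275, -0.4088, 0.054]] [ 0.5174 -0.3171  0.054 ]
   0.1844 -83.7
```

```bash
cat >> h.py <<'E'
from scipy.spatial.transform import Rotation as Rn
def go(p,yaw):
    """shift/turn shares to TCP p, tool straight down, tool y at world angle yaw (deg)"""
    s=env.observe();R=np.array(s['tool_rot']);c,n=np.cos(np.radians(yaw)),np.sin(np.radians(yaw))
    y=np.array([c,n,0]);z=np.array([0,0,-1.]);G=np.c_[np.cross(y,z),y,z]
    print('t',round(s['time_s'],2),'pos',s['position'].round(4),'F',s['ft_force'].round(1),'yaw',np.degrees(np.arctan2(R[1,1],R[0,1])).round(1),'w',round(s['grip_width'],4))
    print((R.T@(np.array(p)-s['position'])/.5).round(4),(np.degrees(Rn.from_matrix(R.T@G).as_rotvec())/120).round(4))
E
python3 -c "
from h import *
go([.4876,-.0073,.2],14.3)"
```

```text
t 0.1 pos [0.1701 0.5227 0.2102] F [ 0.3  0.1 -0. ] yaw 72.0 w 0.0855
[-0.9319 -0.8114  0.0212] [-6.000e-04  2.000e-04  4.805e-01]
```

Request:
arm_command(commands=[-1,-0.932,-0.811,0.02,0,0,0.48,-1,-0.932,-0.811,0.02,0,0,0.48,-1,-0.932,-0.811,0.02,0,0,0.48,-1,-0.932,-0.811,0.02,0,0,0.48,-1,-0.932,-0.811,0.02,0,0,0.48,-1,-0.932,-0.811,0.02,0,0,0.48,-1,-0.932,-0.811,0.02,0,0,0.48,-1,-0.932,-0.811,0.02,0,0,0.48,-1,-0.932,-0.811,0.02,0,0,0.48,-1,-0.932,-0.811,0.02,0,0,0.48,-1,-0.932,-0.811,0.02,0,0,0.48,-1,-0.932,-0.811,0.02,0,0,0.48])

```text
time_s: 1.1
position: [0.4277, 0.0921, 0.2025]
tool_rot: [[-0.248, 0.969, -0.0], [0.969, 0.248, 0.0], [0.0, -0.0, -1.0]]
ft_force: [1.0, 1.0, -0.2]
grip_width: 0.0853
gripper_force: 0.0
```

```bash
python3 -c "
from h import *
go([.4876,-.0073,.2],14.3)"
```

```text
t 1.1 pos [0.4277 0.0921 0.2025] F [ 1.   1.  -0.2] yaw 14.3 w 0.0853
[-0.2223  0.0668  0.005 ] [-0.0001 -0.0001  0.0004]
```

Request:
arm_command(commands=[-1,-0.2,0.06,0,0,0,0,-1,-0.2,0.06,0,0,0,0,-1,-0.2,0.06,0,0,0,0,-1,-0.2,0.06,0,0,0,0,-1,-0.2,0.06,0,0,0,0])

```text
time_s: 1.52
position: [0.4812, 0.0039, 0.202]
tool_rot: [[-0.246, 0.969, -0.001], [0.969, 0.246, 0.0], [0.001, -0.001, -1.0]]
ft_force: [-0.5, 0.3, 0.6]
grip_width: 0.0853
gripper_force: 0.0
```

```bash
python3 -c "
from h import *
snap('wrist','w1')
go([.4876,-.0073,.2],14.3)"
```

```text
t 1.57 pos [0.4807 0.0048 0.2022] F [-0.1  0.   0.2] yaw 14.3 w 0.0853
[-0.0269  0.0073  0.0044] [-0.0005 -0.0004  0.0002]
```

View pics/w1.png

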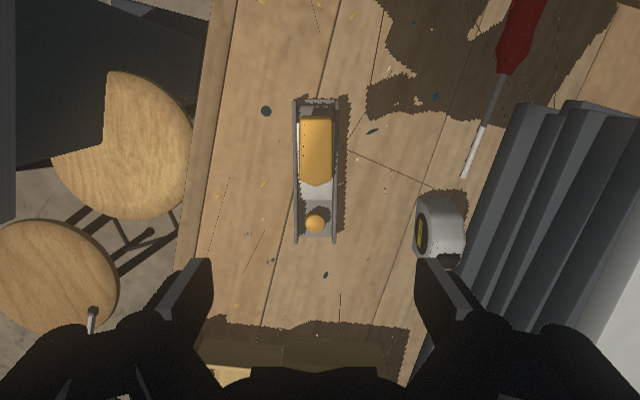

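The wrist view shows the plane nearly aligned with the tool, with side-edge corners at about (293,101), (338,101), (337,243) and (295,243).

Run:
```python
from h import *
a=np.array([w('w1',u,v,.026) for u,v in [(293.5,101),(338,101),(336.5,243),(295.5,243)]])
print(a.round(4),a.mean(0).round(4))
m=(a[2]+a[3]-a[0]-a[1])/2;print(np.linalg.norm(m),np.degrees(np.arctan2(m[1],m[0])), np.linalg.norm(a[1]-a[0]))
c=a.mean(0);go([c[0],c[1],.026],np.degrees(np.arctan2(m[1],m[0]))+90)
```

```text
[[ 0.449   0.0597  0.026 ]
 [ 0.4896  0.07    0.026 ]
 [ 0.5269 -0.0716  0.026 ]
 [ 0.4845 -0.0823  0.026 ]] [ 0.4875 -0.0061  0.026 ]
0.14642607178866954 -75.60594168096496 0.04188009714938008
t 1.57 pos [0.4807 0.0048 0.2022] F [-0.1  0.   0.2] yaw 14.3 w 0.0853
[-0.0247  0.0081  0.3524] [-0.0005 -0.0004 -0.0005]
```

Request:
arm_command(commands=[-1,-0.025,0.008,0.1,0,0,0,-1,-0.025,0.008,0.2,0,0,0,-1,-0.025,0.008,0.28,0,0,0,-1,-0.025,0.008,0.33,0,0,0,-1,-0.025,0.008,0.35,0,0,0,-1,-0.025,0.008,0.35,0,0,0,0.5,-0.025,0.008,0.35,0,0,0,0.5,-0.025,0.008,0.35,0,0,0,0.5,-0.025,0.008,0.35,0,0,0,0.5,-0.025,0.008,0.35,0,0,0,0.5,-0.025,0.008,0.35,0,0,0,0.5,-0.025,0.008,0.35,0,0,0], newtons=60)

```text
time_s: 2.57
position: [0.4884, -0.0064, 0.0282]
tool_rot: [[-0.248, 0.969, 0.001], [0.969, 0.248, -0.0], [-0.001, 0.001, -1.0]]
ft_force: [-0.7, 0.5, 0.4]
grip_width: 0.0217
gripper_force: 0.0
```

```bash
python3 -c "
from h import *
snap('wrist','w2')
a=cv2.imread('pics/w2.png');snap('scene','s2');b=cv2.imread('pics/s2.png')[200:360,180:400]
cv2.imwrite('pics/c2.png',np.hstack([cv2.resize(a,(400,250)),cv2.resize(b,(344,250))]))
print(env.observe()['grip_width'],env.observe()['gripper_force'])"
```

```text
0.02124523557796417 0.0
```

View pics/c2.png

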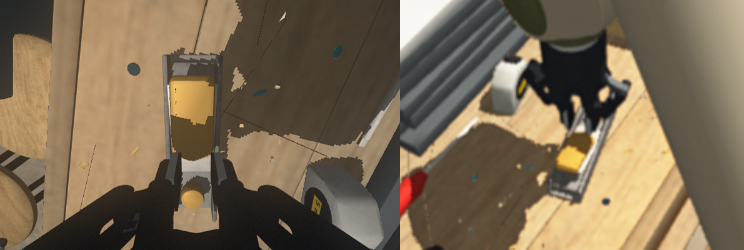

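```bash
python3 -c "
from h import *
a=cv2.imread('pics/w2.png')[60:400,190:450]
cv2.imwrite('pics/c3.png',cv2.resize(a,None,fx=1.75,fy=1.75,interpolation=cv2.INTER_CUBIC))"
```

```text
(no output)
```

View pics/c3.png

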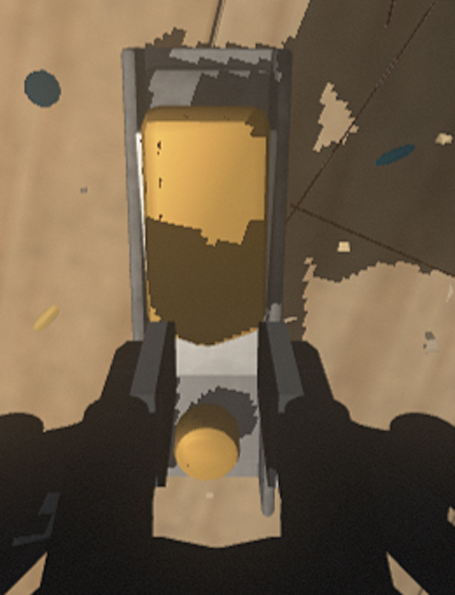

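```bash
python3 -c "
from h import *
s=env.observe();R=s['tool_rot'];p=s['position'];print(p)
for x in (-.011,.011):
  for d in (0,.012,.019):
    for y in (-.0106,.0106,-.0225,.0225): print(x,d,y,((px('w2',p+R@[x,y,d])-[190,60])*1.75).round())
"
```

```text
[ 0.48823635 -0.00647378  0.02792159]
-0.011 0 -0.0106 [175. 350.]
-0.011 0 0.0106 [246. 350.]
-0.011 0 -0.0225 [135. 350.]
-0.011 0 0.0225 [286. 350.]
-0.011 0.012 -0.0106 [178. 332.]
-0.011 0.012 0.0106 [245. 332.]
-0.011 0.012 -0.0225 [140. 332.]
-0.011 0.012 0.0225 [282. 331.]
-0.011 0.019 -0.0106 [179. 322.]
-0.011 0.019 0.0106 [244. 322.]
-0.011 0.019 -0.0225 [143. 322.]
-0.011 0.019 0.0225 [280. 322.]
0.011 0 -0.0106 [174. 281.]
0.011 0 0.0106 [248. 281.]
0.011 0 -0.0225 [132. 281.]
0.011 0 0.0225 [289. 281.]
0.011 0.012 -0.0106 [176. 266.]
0.011 0.012 0.0106 [246. 266.]
0.011 0.012 -0.0225 [137. 266.]
0.011 0.012 0.0225 [284. 266.]
0.011 0.019 -0.0106 [178. 259.]
0.011 0.019 0.0106 [245. 259.]
0.011 0.019 -0.0225 [140. 259.]
0.011 0.019 0.0225 [282. 259.]
```

The pads are 21 mm apart with no grip force, so they closed over the low throat and missed the sides. I'll lift, open, go lower and close more slowly.

Request:
arm_command(commands=[0.5,0,0,-0.05,0,0,0,0.5,0,0,-0.1,0,0,0,-1,0,0,-0.1,0,0,0,-1,0,0,-0.1,0,0,0,-1,0,0,-0.1,0,0,0,-1,0,0,-0.1,0,0,0,-1,0,0,-0.1,0,0,0])

```text
time_s: 3.25
position: [0.4877, -0.0063, 0.0768]
tool_rot: [[-0.248, 0.969, -0.002], [0.969, 0.248, 0.0], [0.001, -0.002, -1.0]]
ft_force: [-0.1, -0.4, 0.7]
grip_width: 0.0802
gripper_force: 0.0
```

```bash
python3 -c "
from h import *
snap('wrist','w3');go([.4875,-.0061,.017],14.4)
a=cv2.imread('pics/w3.png')[:,170:470]
cv2.imwrite('pics/c4.png',cv2.resize(a,None,fx=1.5,fy=1.5))"
```

```text
t 3.3 pos [ 0.4878 -0.0064  0.0769] F [ 0.  -0.2 -0. ] yaw 14.4 w 0.0851
[ 0.0005 -0.0002  0.1198] [-0.0007 -0.0004 -0.0003]
```

View pics/c4.png

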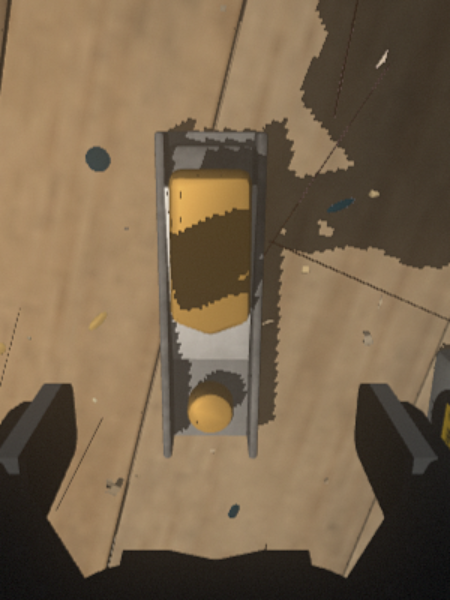

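The plane hasn't moved: rails at x≈160–265 in the crop, between the open fingers.

Request:
arm_command(commands=[-1,0,0,0.06,0,0,0,-1,0,0,0.1,0,0,0,-1,0,0,0.12,0,0,0,-1,0,0,0.12,0,0,0,-1,0,0,0.12,0,0,0,-1,0,0,0.12,0,0,0,-0.3,0,0,0.12,0,0,0,-0.1,0,0,0.12,0,0,0,0.0,0,0,0.12,0,0,0,0.1,0,0,0.12,0,0,0,0.2,0,0,0.12,0,0,0,0.2,0,0,0.12,0,0,0], newtons=60)

```text
time_s: 4.3
position: [0.4882, -0.0064, 0.0177]
tool_rot: [[-0.248, 0.969, 0.0], [0.969, 0.248, -0.0], [-0.0, 0.0, -1.0]]
ft_force: [-0.0, 0.6, 0.3]
grip_width: 0.0344
gripper_force: 0.0
```

```bash
python3 -c "
from h import *
print(json.load(open('pics/w3.json'))[1])
g=lambda u,v:w('w3',170+(u+.5)/1.5-.5,(v+.5)/1.5-.5,.026)
a=np.array([g(*q) for q in [(156,132),(267,132),(257,456),(163,456)]])
print(a.round(4),a.mean(0),np.linalg.norm(a[1]-a[0]),np.linalg.norm(a[2]-a[3]),np.linalg.norm(a[2]-a[1]))
s=env.observe();print(s['position'],s['grip_width'],s['joint_efforts'].round(2),s['q'])
snap('wrist','w4');a=cv2.imread('pics/w4.png')[60:,170:470]
snap('scene','s4');b=cv2.imread('pics/s4.png')[200:340,230:350]
cv2.imwrite('pics/c5.png',np.hstack([cv2.resize(a,(450,510)),cv2.resize(b,(350,510),interpolation=cv2.INTER_CUBIC)]))
"
```

```text
[0.47064780051750343, 0.06723943270972671, 0.2392297336164716]
[[ 0.4481  0.0604  0.026 ]
 [ 0.4902  0.0711  0.026 ]
 [ 0.5261 -0.0716  0.026 ]
 [ 0.4828 -0.0827  0.026 ]] [ 0.48680935 -0.00570121  0.026     ] 0.043404079927537406 0.04471345910758548 0.1472420019329825
[ 0.48816488 -0.0064303   0.01774497] 0.034449074743329505 [  0.   -43.21 -14.25  -0.     0.    -0.  ] [-1.46809501e+01  2.96908868e+01  9.93167555e+01 -4.36867431e-04
  5.09804778e+01 -2.90432146e+01]
```

View pics/c5.png

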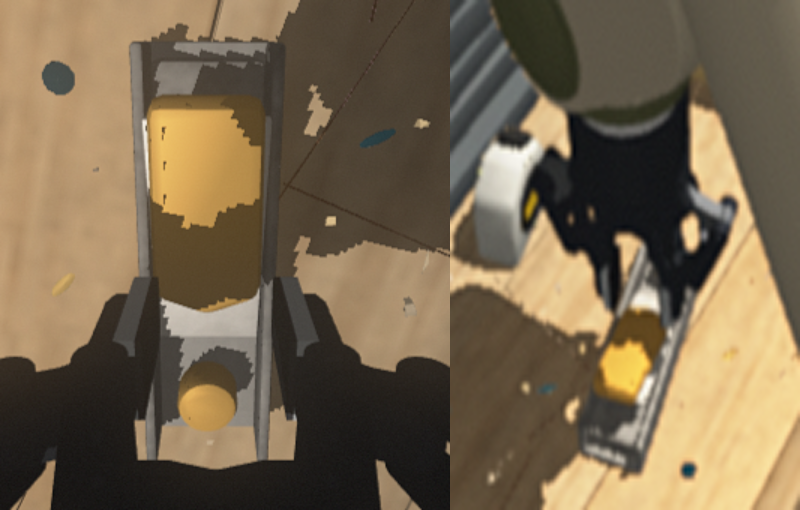

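```bash
python3 -c "
from h import *
s=env.observe();R=s['tool_rot'];p=s['position']
for f,pts,wd in [('w4',[(277,245),(355,245)],.0344),('w2',[(290,244),(337.5,244)],.0213)]:
  for z in (.0,.01,.02,.03,.04,.05,.06):
    a=[w(f,*q,z) for q in pts]
    print(f,z,np.linalg.norm(a[1]-a[0]).round(4),[(R.T@(q-p))[:2].round(4).tolist() for q in a],wd)
T=np.array(optics.get_image('wrist')['tool_from_camera']);print(T.round(4));print(optics.get_image('wrist')['intrinsics'])
"
```

```text
w4 0.0 0.0444 [[-0.0109, -0.0193], [-0.011, 0.0251]] 0.0344
w4 0.01 0.0419 [[-0.0061, -0.0181], [-0.0061, 0.0238]] 0.0344
w4 0.02 0.0395 [[-0.0013, -0.017], [-0.0013, 0.0225]] 0.0344
w4 0.03 0.037 [[0.0035, -0.0158], [0.0035, 0.0212]] 0.0344
w4 0.04 0.0345 [[0.0083, -0.0147], [0.0083, 0.0199]] 0.0344
w4 0.05 0.0321 [[0.0131, -0.0135], [0.0131, 0.0186]] 0.0344
w4 0.06 0.0296 [[0.0179, -0.0124], [0.0179, 0.0172]] 0.0344
w2 0.0 0.0286 [[-0.0153, -0.0124], [-0.0154, 0.0161]] 0.0213
w2 0.01 0.0271 [[-0.0106, -0.0117], [-0.0106, 0.0154]] 0.0213
w2 0.02 0.0256 [[-0.0058, -0.011], [-0.0058, 0.0146]] 0.0213
w2 0.03 0.0241 [[-0.001, -0.0102], [-0.0011, 0.0138]] 0.0213
w2 0.04 0.0226 [[0.0038, -0.0095], [0.0037, 0.0131]] 0.0213
w2 0.05 0.0211 [[0.0085, -0.0088], [0.0085, 0.0123]] 0.0213
w2 0.06 0.0196 [[0.0133, -0.008], [0.0133, 0.0115]] 0.0213
[[-1.300e-03 -9.538e-01 -3.003e-01  7.560e-02]
 [ 1.000e+00 -1.200e-03 -5.000e-04  1.500e-03]
 [ 1.000e-04 -3.003e-01  9.538e-01 -1.623e-01]
 [ 0.000e+00  0.000e+00  0.000e+00  1.000e+00]]
[[347.39088035   0.         313.32900495]
 [  0.         347.39088035 195.01874341]
 [  0.           0.           1.        ]]
```

The pictures put the fingertips at z≈0.041 while the TCP reads 0.018. So the real tips are about 23 mm behind the reported TCP, not 19 mm ahead, and the pads are still above the rails. I'll open, then go lower in steps while watching the force.

Request:
arm_command(commands=[-1,0,-0.007,0,0,0,0,-1,0,-0.007,0,0,0,0,-1,0,-0.007,0,0,0,0,-1,0,-0.007,0.015,0,0,0,-1,0,-0.007,0.03,0,0,0,-1,0,-0.007,0.03,0,0,0,-1,0,-0.007,0.03,0,0,0])

```text
time_s: 5.08
position: [0.4844, -0.0072, 0.0019]
tool_rot: [[-0.248, 0.969, -0.001], [0.969, 0.248, 0.0], [0.001, -0.001, -1.0]]
ft_force: [-0.2, 0.1, 0.7]
grip_width: 0.0853
gripper_force: 0.0
```

Request:
arm_command(commands=[-1,0,0,0.01,0,0,0,-1,0,0,0.02,0,0,0,-1,0,0,0.03,0,0,0,-1,0,0,0.03,0,0,0,-0.3,0,0,0.03,0,0,0,-0.1,0,0,0.03,0,0,0,0.0,0,0,0.03,0,0,0,0.1,0,0,0.03,0,0,0,0.2,0,0,0.03,0,0,0,0.2,0,0,0.03,0,0,0], newtons=60)

```text
time_s: 5.92
position: [0.4851, -0.0073, -0.0118]
tool_rot: [[-0.248, 0.969, 0.001], [0.969, 0.248, -0.0], [-0.001, 0.001, -1.0]]
ft_force: [-0.7, 1.1, 6.1]
grip_width: 0.0439
gripper_force: 62.5
```

Firm grip: 62 N at 43.9 mm. Lifting.

Request:
arm_command(commands=[0.2,0,0,-0.04,0,0,0,0.2,0,0,-0.1,0,0,0,0.2,0,0,-0.18,0,0,0,0.2,0,0,-0.26,0,0,0,0.2,0,0,-0.34,0,0,0,0.2,0,0,-0.34,0,0,0,0.2,0,0,-0.34,0,0,0,0.2,0,0,-0.34,0,0,0], newtons=90)

```text
time_s: 6.58
position: [0.4836, -0.007, 0.1561]
tool_rot: [[-0.248, 0.969, -0.003], [0.969, 0.248, 0.001], [0.002, -0.003, -1.0]]
ft_force: [-0.3, -0.2, -6.2]
grip_width: 0.0425
gripper_force: 98.5
```

```bash
python3 -c "
from h import *
go([.4638,-.3229,.155],7.1);print(env.observe()['gripper_force'])
snap('wrist','w5')"
```

```text
t 6.58 pos [ 0.4836 -0.007   0.1561] F [-0.3 -0.2 -6.2] yaw 14.4 w 0.0425
[-0.6022 -0.1951  0.0018] [-0.0014 -0.0006  0.0605]
98.5116720199585
```

View pics/w5.png

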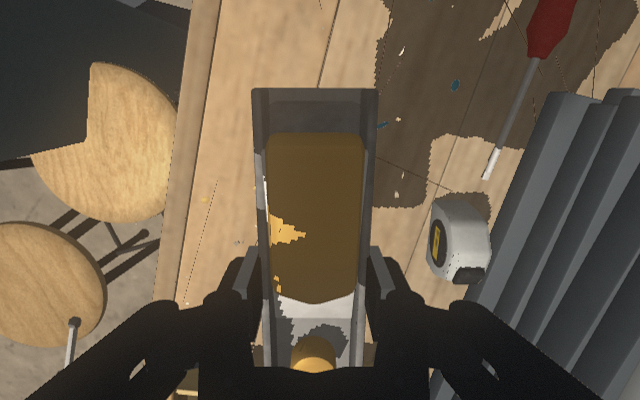

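The plane is held level between the rails, with a 6.2 N load. Moving it over the drawer.

Request:
arm_command(commands=[0.2,-0.602,-0.195,0,0,0,0.0605,0.2,-0.602,-0.195,0,0,0,0.0605,0.2,-0.602,-0.195,0,0,0,0.0605,0.2,-0.602,-0.195,0,0,0,0.0605,0.2,-0.602,-0.195,0,0,0,0.0605,0.2,-0.602,-0.195,0,0,0,0.0605,0.2,-0.602,-0.195,0,0,0,0.0605,0.2,-0.602,-0.195,0,0,0,0.0605,0.2,-0.602,-0.195,0,0,0,0.0605,0.2,-0.602,-0.195,0,0,0,0.0605,0.2,-0.602,-0.195,0,0,0,0.0605])

```text
time_s: 7.55
position: [0.4644, -0.3221, 0.1557]
tool_rot: [[-0.124, 0.992, -0.003], [0.992, 0.124, 0.003], [0.004, -0.002, -1.0]]
ft_force: [0.1, -0.1, -5.2]
grip_width: 0.0426
gripper_force: 98.5
```

Run:
```python
from h import *
go([.4638,-.3229,.008],7.1);print(env.observe()['gripper_force'],env.observe()['tool_rot'].round(3).tolist())
# predicted top-camera pixels of tray corners (check of my box model, in crop coords of c1)
ex=np.array([np.cos(np.radians(7.1)),np.sin(np.radians(7.1)),0]);ey=np.array([-ex[1],ex[0],0])
c=np.array([.4664,-.3226,.018])
for a in (-.05,.05):
  for b in (-.086,.086):
    for z in (.018,.054): 
      q=c+a*ex+b*ey;q[2]=z;print(a,b,z,((px('top1',q)-[215,150]+.5)*4).round())
```

```text
t 7.55 pos [ 0.4644 -0.3221  0.1557] F [ 0.1 -0.1 -5.2] yaw 7.1 w 0.0426
[-0.0025 -0.0007  0.2955] [-0.0011 -0.0017  0.    ]
98.47315549850464 [[-0.124, 0.992, -0.003], [0.992, 0.124, 0.003], [0.004, -0.002, -1.0]]
-0.05 -0.086 0.018 [702. 377.]
-0.05 -0.086 0.054 [713. 378.]
-0.05 0.086 0.018 [467. 400.]
-0.05 0.086 0.054 [469. 401.]
0.05 -0.086 0.018 [687. 240.]
0.05 -0.086 0.054 [697. 236.]
0.05 0.086 0.018 [453. 262.]
0.05 0.086 0.054 [455. 258.]
```

The box model matches the crop within about 1–2 mm. Lowering.

Request:
arm_command(commands=[0.2,-0.002,-0.001,0.06,0,0,0,0.2,-0.002,-0.001,0.12,0,0,0,0.2,-0.002,-0.001,0.17,0,0,0,0.2,-0.002,-0.001,0.22,0,0,0,0.2,-0.002,-0.001,0.25,0,0,0,0.2,-0.002,-0.001,0.27,0,0,0,0.2,-0.002,-0.001,0.285,0,0,0,0.2,-0.002,-0.001,0.285,0,0,0,0.2,-0.002,-0.001,0.285,0,0,0])

```text
time_s: 8.3
position: [0.4649, -0.324, 0.0156]
tool_rot: [[-0.124, 0.992, 0.0], [0.992, 0.124, -0.0], [-0.0, 0.0, -1.0]]
ft_force: [1.1, -0.2, -5.4]
grip_width: 0.0429
gripper_force: 98.2
```

Request:
arm_command(commands=[0.2,0,0,0.006,0,0,0,0.2,0,0,0.012,0,0,0,0.2,0,0,0.016,0,0,0,0.2,0,0,0.018,0,0,0,0.2,0,0,0.018,0,0,0])

```text
time_s: 8.72
position: [0.4647, -0.3242, 0.0065]
tool_rot: [[-0.124, 0.992, 0.0], [0.992, 0.124, -0.0], [-0.0, 0.0, -1.0]]
ft_force: [-0.3, 0.9, -1.8]
grip_width: 0.0426
gripper_force: 98.7
```

The sole is on the drawer floor. I'll open only as far as the tray allows, then lift.

Request:
arm_command(commands=[0.0,0,0,0,0,0,0,-0.3,0,0,0,0,0,0,-0.32,0,0,0,0,0,0,-0.32,0,0,0,0,0,0,-0.32,0,0,-0.02,0,0,0,-0.32,0,0,-0.06,0,0,0,-0.32,0,0,-0.12,0,0,0,-0.32,0,0,-0.18,0,0,0,-0.32,0,0,-0.24,0,0,0,-0.32,0,0,-0.24,0,0,0,-0.32,0,0,-0.24,0,0,0])

```text
time_s: 9.63
position: [0.4651, -0.3247, 0.1284]
tool_rot: [[-0.124, 0.992, 0.003], [0.992, 0.124, -0.003], [-0.004, 0.003, -1.0]]
ft_force: [-0.4, -0.4, -0.6]
grip_width: 0.056
gripper_force: 0.0
```

Run:
```python
from h import *
ex=np.array([np.cos(np.radians(7.1)),np.sin(np.radians(7.1)),0])
p=np.array([.4078,-.3298,0])-.05*ex;p[2]=.13;go(p,7.1)
```

```text
t 9.63 pos [ 0.4651 -0.3247  0.1284] F [-0.4 -0.4 -0.6] yaw 7.1 w 0.056
[ 0.004  -0.215  -0.0038] [0.0012 0.0017 0.    ]
```

Request:
arm_command(commands=[1,0.004,-0.08,0,0,0,0,1,0.004,-0.16,0,0,0,0,1,0.004,-0.215,0,0,0,0,1,0.004,-0.215,0,0,0,0,1,0.004,-0.215,0.06,0,0,0,1,0.004,-0.215,0.12,0,0,0,1,0.004,-0.215,0.18,0,0,0,1,0.004,-0.215,0.225,0,0,0,1,0.004,-0.215,0.225,0,0,0,1,0.004,-0.215,0.225,0,0,0])

```text
time_s: 10.47
position: [0.3576, -0.3348, 0.013]
tool_rot: [[-0.124, 0.992, -0.002], [0.992, 0.124, 0.003], [0.003, -0.001, -1.0]]
ft_force: [1.4, -0.2, -0.2]
grip_width: 0.0001
gripper_force: 0.0
```

Run:
```python
from h import *
go([.4078,-.3298,.013],7.1)
snap('top','top2');snap('scene','s5')
a=cv2.imread('pics/top2.png')[150:280,260:420];b=cv2.imread('pics/s5.png')[100:300,240:440]
cv2.imwrite('pics/c6.png',np.hstack([cv2.resize(a,(400,325)),cv2.resize(b,(400,400))[:325]]))
```

```text
t 10.47 pos [ 0.3576 -0.3348  0.013 ] F [ 1.4 -0.2 -0.2] yaw 7.1 w 0.0001
[-0.0024  0.1009 -0.0002] [-0.0006 -0.0013  0.0001]
```

View pics/c6.png

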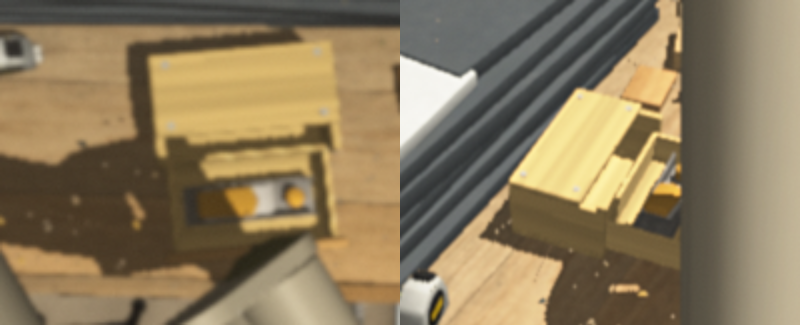

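The plane stands upright in the tray, lying along y and clear of the walls. Now a gentle push.

Request:
arm_command(commands=[1,0,0.02,0,0,0,0,1,0,0.04,0,0,0,0,1,0,0.055,0,0,0,0,1,0,0.07,0,0,0,0,1,0,0.085,0,0,0,0,1,0,0.1,0,0,0,0,1,0,0.115,0,0,0,0,1,0,0.13,0,0,0,0,1,0,0.145,0,0,0,0,1,0,0.16,0,0,0,0,1,0,0.17,0,0,0,0,1,0,0.17,0,0,0,0])

```text
time_s: 11.57
position: [0.443, -0.3247, 0.0135]
tool_rot: [[-0.124, 0.992, 0.001], [0.992, 0.124, -0.0], [-0.0, 0.001, -1.0]]
ft_force: [-0.1, -0.1, 0.1]
grip_width: -0.0
gripper_force: 0.0
```

Request:
arm_command(commands=[1,0,0.008,0,0,0,0,1,0,0.016,0,0,0,0,1,0,0.024,0,0,0,0,1,0,0.032,0,0,0,0])

```text
time_s: 11.9
position: [0.4578, -0.3227, 0.0134]
tool_rot: [[-0.123, 0.992, -0.001], [0.992, 0.123, 0.001], [0.001, -0.001, -1.0]]
ft_force: [-6.3, -1.1, -1.2]
grip_width: 0.0003
gripper_force: 2.7
```

Request:
arm_command(commands=[1,0,0.006,0,0,0,0,1,0,0.012,0,0,0,0])

```text
time_s: 12.07
position: [0.4635, -0.322, 0.0134]
tool_rot: [[-0.124, 0.992, -0.001], [0.992, 0.124, 0.001], [0.001, -0.001, -1.0]]
ft_force: [-5.4, -0.2, -0.7]
grip_width: -0.0
gripper_force: 2.7
```

Request:
arm_command(commands=[1,0,0.006,0,0,0,0,1,0,0.012,0,0,0,0])

```text
time_s: 12.23
position: [0.4693, -0.3213, 0.0134]
tool_rot: [[-0.124, 0.992, -0.002], [0.992, 0.124, 0.001], [0.001, -0.002, -1.0]]
ft_force: [-6.0, 0.0, 0.4]
grip_width: -0.0003
gripper_force: 3.0
```

The resistance is about 5.5–6 N, friction plus spring, so the catch is out. Pushing on to the stop.

Request:
arm_command(commands=[1,0,0.005,0,0,0,0,1,0,0.01,0,0,0,0])

```text
time_s: 12.4
position: [0.4742, -0.3207, 0.0134]
tool_rot: [[-0.124, 0.992, -0.002], [0.992, 0.124, 0.001], [0.001, -0.002, -1.0]]
ft_force: [-6.3, -0.4, 0.8]
grip_width: -0.0003
gripper_force: 3.1
```

Request:
arm_command(commands=[1,0,0.004,0,0,0,0,1,0,0.008,0,0,0,0])

```text
time_s: 12.57
position: [0.4781, -0.3202, 0.0134]
tool_rot: [[-0.124, 0.992, -0.002], [0.992, 0.124, 0.001], [0.001, -0.002, -1.0]]
ft_force: [-6.0, -0.1, -0.0]
grip_width: -0.0001
gripper_force: 3.1
```

Request:
arm_command(commands=[1,0,0.004,0,0,0,0,1,0,0.008,0,0,0,0])

```text
time_s: 12.73
position: [0.482, -0.3197, 0.0134]
tool_rot: [[-0.124, 0.992, -0.002], [0.992, 0.124, 0.001], [0.001, -0.002, -1.0]]
ft_force: [-6.6, -0.9, 0.1]
grip_width: -0.0
gripper_force: 3.3
```

Request:
arm_command(commands=[1,0,0.003,0,0,0,0,1,0,0.006,0,0,0,0])

```text
time_s: 12.9
position: [0.4849, -0.3193, 0.0134]
tool_rot: [[-0.124, 0.992, -0.002], [0.992, 0.124, 0.001], [0.001, -0.002, -1.0]]
ft_force: [-8.6, -0.8, 1.1]
grip_width: 0.0
gripper_force: 4.4
```

Request:
arm_command(commands=[1,0,0.003,0,0,0,0,1,0,0.005,0,0,0,0])

```text
time_s: 13.07
position: [0.4852, -0.3192, 0.0134]
tool_rot: [[-0.124, 0.992, -0.007], [0.992, 0.124, 0.001], [0.002, -0.007, -1.0]]
ft_force: [-23.0, -4.3, 7.0]
grip_width: -0.0004
gripper_force: 12.0
```

That is the inner stop (23 N). Backing off.

Request:
arm_command(commands=[1,0,-0.01,0,0,0,0,1,0,-0.02,0,0,0,0,1,0,-0.03,0,0,0,0,1,0,-0.06,0,0,0,0,1,0,-0.1,0,0,0,0,1,0,-0.16,0,0,0,0,1,0,-0.22,0,0,0,0,1,0,-0.28,0,0,0,0,1,0,-0.28,0,0,0,0])

```text
time_s: 13.82
position: [0.3458, -0.3365, 0.0138]
tool_rot: [[-0.121, 0.993, -0.001], [0.993, 0.121, 0.001], [0.001, -0.001, -1.0]]
ft_force: [0.6, 0.3, 0.7]
grip_width: -0.0001
gripper_force: 0.0
```

Run:
```python
from h import *
s=env.observe();print(s['position'],s['ft_force'].round(1),s['time_s'])
snap('top','top3')
b=cv2.imread('pics/top3.png')
ex=np.array([np.cos(np.radians(7.1)),np.sin(np.radians(7.1)),0]);ey=np.array([-ex[1],ex[0],0])
O=np.array([.580,-.3087,0])
# profile of brightness along box x at panel-top height, averaged over the +y half
for x in np.arange(-.13,-.03,.003):
    v=[]
    for y in (.04,.05,.06,.07,.08):
        q=O+x*ex+y*ey;q[2]=.06;u=px('top3',q);v.append(cv2.getRectSubPix(b,(1,1),(float(u[0]),float(u[1])))[0,0])
    print(round(x,3),np.mean(v,0).round().astype(int)[::-1],end=' ; ')
```

```text
[ 0.34581236 -0.33649401  0.01375062] [0.6 0.3 0.7] 13.8167
-0.13 [75 58 38] ; -0.127 [80 63 41] ; -0.124 [86 68 45] ; -0.121 [89 70 46] ; -0.118 [90 71 47] ; -0.115 [91 71 46] ; -0.112 [92 72 47] ; -0.109 [95 75 50] ; -0.106 [99 80 55] ; -0.103 [103  84  58] ; -0.1 [107  87  60] ; -0.097 [108  87  60] ; -0.094 [104  83  54] ; -0.091 [101  78  49] ; -0.088 [103  78  46] ; -0.085 [105  80  47] ; -0.082 [103  79  46] ; -0.079 [97 76 45] ; -0.076 [93 75 45] ; -0.073 [92 75 46] ; -0.07 [96 78 47] ; -0.067 [113  92  55] ; -0.064 [137 113  67] ; -0.061 [152 126  75] ; -0.058 [152 127  78] ; -0.055 [137 117  79] ; -0.052 [119 106  86] ; -0.049 [128 117  99] ; -0.046 [151 134 107] ; -0.043 [170 141  94] ; -0.04 [182 146  80] ; -0.037 [193 156  86] ; -0.034 [205 171 100] ; -0.031 [213 180 109] ;
```

All 10 pictures are used, so I'll feel for the panel with a light touch. Home contact should be at TCP x≈0.478, and earlier if the drawer came back.

Request:
arm_command(commands=[1,0,0.05,0,0,0,0,1,0,0.1,0,0,0,0,1,0,0.15,0,0,0,0,1,0,0.19,0,0,0,0,1,0,0.2,0,0,0,0,1,0,0.208,0,0,0,0,1,0,0.216,0,0,0,0,1,0,0.222,0,0,0,0])

```text
time_s: 14.53
position: [0.4593, -0.3227, 0.0136]
tool_rot: [[-0.123, 0.992, -0.0], [0.992, 0.123, 0.0], [0.0, -0.0, -1.0]]
ft_force: [-0.1, -0.5, 1.3]
grip_width: -0.0002
gripper_force: 0.0
```

Request:
arm_command(commands=[1,0,0.006,0,0,0,0,1,0,0.012,0,0,0,0])

```text
time_s: 14.7
position: [0.4652, -0.3222, 0.0137]
tool_rot: [[-0.123, 0.992, -0.0], [0.992, 0.123, 0.0], [0.0, -0.0, -1.0]]
ft_force: [0.4, -0.4, 0.2]
grip_width: 0.0001
gripper_force: 0.0
```

Request:
arm_command(commands=[1,0,0.006,0,0,0,0,1,0,0.012,0,0,0,0])

```text
time_s: 14.87
position: [0.4713, -0.3214, 0.0137]
tool_rot: [[-0.123, 0.992, 0.0], [0.992, 0.123, 0.0], [0.0, 0.0, -1.0]]
ft_force: [0.5, -0.1, 0.3]
grip_width: -0.0003
gripper_force: 0.0
```

There is no contact as far as x = 0.471, so the drawer is within about 7 mm of home. Uncaught, the spring would have put it about 20 mm out, so the catch has it. Retreating clear, then handing in.

Request:
arm_command(commands=[1,0,-0.03,0,0,0,0,1,0,-0.08,0,0,0,0,1,0,-0.15,0,0,0,0,1,0,-0.2,0,0,0,0,1,0,-0.2,-0.08,0,0,0,1,0,-0.2,-0.16,0,0,0,1,0,-0.2,-0.24,0,0,0,1,0,-0.2,-0.24,0,0,0,1,0,-0.2,-0.24,0,0,0])

```text
time_s: 15.62
position: [0.3725, -0.3344, 0.1357]
tool_rot: [[-0.123, 0.992, 0.003], [0.992, 0.124, -0.004], [-0.004, 0.002, -1.0]]
ft_force: [-0.6, 0.1, -1.3]
grip_width: -0.0
gripper_force: 0.0
```

```bash
python3 -c "
from h import *
s=env.observe();print(s['position'],s['ft_force'].round(1));print(env.close_job())"
```

```text
[ 0.37254339 -0.33441264  0.13566175] [-0.6  0.1 -1.3]
the job is handed in; nothing more can be done
None
```

The job is handed in at about 15.6 s: the block plane is upright in the drawer, and the drawer is shut and holding on its catch, checked by a light touch (within about 7 mm of home) and not by a picture; no verdict came back.

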